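# Release a chest's folding lid stay and shut the lid on its buffer

## Robot

A 6-joint arm with a two-finger parallel gripper is mounted at the origin on the work surface; the furniture and walls round the work are solid. World frame = base frame: x ahead of the robot, y to its left, z up, the work surface at z = 0. Lengths are in mm, angles in rad, forces in N, time in s.
With the tool pointing down it reaches from about 350 to 875 mm from the base axis. Payload 4.2 kg.
Tool frame: the origin (TCP) lies on the mounting face of the last link; the fingertips stand 173 mm ahead of it and the grasp point (between the pads) lies 155 mm ahead of it; z points along the fingers, y is the line along which they close (so a half turn about z gives the same grasp; the last joint's range is limited). The gripper opens to 85 mm and grips with 20 to 120 N. Pads are 22 mm wide; open, the fingers measure 114 mm over their backs; the gripper's body (76 mm by 85 mm) begins 54 mm behind the grasp point. The pads swing forward as they close: fully open they stand 13 mm farther back than shut.
Start: joints at [-0.953, 0.385, 0.008, 0, -1.194, -0.259], TCP at [219.484, -585.172, 404.712] pointing down, gripper open.
Joint ranges: [-3.14, 3.14], [-1.21, 2.06], [-1.07, 1.41], [-3.16, 2.05], [-2.99, -0.16], [-3.1, 3.1]. Speed limits (rad/s): [2.79, 2.79, 3.14, 3.14, 3.14, 3.14].

## Interface

Orientations are given as a unit quaternion [x, y, z, w].
In Python, from bench import arm gives the robot as it stands.
- The arm moves only by the tool carry_out, never from a script. Its argument "rows" is a list of rows, each a list of 7 numbers: the shift along the tool's x, y, z as a fraction of full scale, then the turn, a rotation vector about the tool's x, y, z as a fraction of full scale, then the opening, from -1 (shut) to 1 (fully open). A call has 1 to 12 rows; each row is the pose to reach, as a shift and turn from the pose commanded when the call began, along the tool's axes at that moment, turning the shorter way round; what a row does not reach only later rows make up. Full scale, the value 1, is 20 cm for a shift and pi rad for a turn. A row lasts 1/8 s, in which the tool goes at most 62.5 mm and 10.7 degrees, less where a joint would pass 70% of its speed; a pose out of reach is approached as far as the arm can. A call with a number of a shift or a turn outside -1 to 1 is refused whole. A call with a gripper value outside its range is refused whole. The fingers move at their own pace and stop on an object; the grip force is fixed at half the most. Time passes only in rows, so rows that repeat a pose let the fingers close. It gives the time, the measured TCP pose, the force, the opening and the grip force at its end, in the units of the state.
- arm.read_state(): the state, without advancing time (a new reading comes with each control period).
- arm.get_image(name): name is "side" or "top"; returns (picture, depth): 400x640x3 uint8, red, green, blue; 400x640 float32, mm along the optical axis (not along the pixel's ray), 0 where there is no reading.
- arm.calibration(name): a dict with "mtx" (3x3 intrinsics, pixels), "k1" (the pictures are not rectified: a ray, as slopes to the right and down, at radius r is drawn at 1 + k1 r^2 times it, then the intrinsics apply), "cam_to_world" (4x4, takes a point from camera to world coordinates). Camera axes: x right, y up, looking along -z (the intrinsics and any distortion apply to the point x, -y, -z); pixel columns grow to the right and rows downward; lengths in mm; the calibration is good to about 2 mm. A picture is of the moment at which its call begins. calibration takes no time and is no camera call.
- arm.job_done(): hands the job in; it is judged then, once.
The state is a dict: "clock": time; "joints": joint angles; "joint_vel": joint speeds; "joint_efforts": joint torques, N m; "position": TCP position; "ee_rot": TCP orientation; "contact_force": force on the tool from outside, world axes, zero at the start; "wrist_torque": the same for the moment, N m; "gripper_width": finger opening in mm; "grasp_force": force on a finger pad.
Only numpy, scipy, OpenCV 4.12 (cv2) and the standard library are available. Lean on these libraries where they do the work, as an engineer would, in place of code of your own. Each camera call takes 0.05 s, during which the arm holds its last target. There are 200 camera calls.

## Task

The plywood chest's lid is propped open by a folding steel stay on its right side. With shut fingers behind the red knob at the stay's knee (do not pinch it), draw the knee up and forward past straight until it is clearly folded the other way, then move clear. Lower the lid gently by its outer face and press it down firmly, with 12 to 20 newtons for about a second, onto the rubber buffer inside the chest's front edge; leave it shut, never press any part of the chest harder than 25 newtons, and leave everything else alone.

Things in the scene. Friction and masses are not known exactly. Their poses are not given: they have to be found in the camera images.
- chest: Open plywood chest fixed to the table, 220 x 220 mm, rim 100 mm high. Origin: centre of its underside; x from its front (nearest the robot) to its hinged back, y to its left, z up; stay_pivot is at y=-117. The stay is on its right (-y) side; as the lid shuts, the stay folds forward outside that side.
- lid_hinge (a point): Middle of the lid's hinge axis (along the chest's y): chest x=+110, z=100 mm. The lid is a flat board 220 mm wide, reaching 225 mm from the hinge, 12 mm thick, all on the outer side of the hinge plane. The hinge is stiff: the lid stays where it is left and, once unlocked, closes under 3 to 12 N on its outer face near the free edge.
- stay_pivot (a point): Pivot of the stay's lower link on the chest: chest x=-35, z=65 mm. As found the knee's axis is at x=+30, z=131 (lower link 92.5 mm) and the upper link runs 113 mm on to the lid at x=+87, z=228. Lifted, the knee goes on a 92.5 mm circle about this pivot, towards chest -x and +z: straight after 12 mm, well folded after 45 to 55 mm (just past straight, the lid still jams).
- buffer_place (a point): Point at rim height (100 mm) on the axis of the black 20 mm rubber buffer inside the front wall: chest x=-88, y=0. The buffer's top is screwed to anywhere from 4 to 14 mm above the rim, not known beforehand, and gives about 1 mm per 14 N; the shut lid rests on it, not on the rim.
- knob_grip (a point): Middle of the red knob, on its axis: a 16 mm thick, 52 mm long free-turning round peg along the chest's y, standing out from the stay's knee to the right (-y). The point is 28 mm from its inner end: chest x=+30, y=-154, z=131 mm as found. The space behind it (+x) is free. Pushed forward (-x) from behind it rides up its circle about stay_pivot; that takes about 5 to 13 N.
- stay (a joint): Swing of the stay's lower link about stay_pivot (rad): 0 = knee sagging on its stop, locked, as found; 0.13 = the two links in line; grows as the knee is lifted; 0.5 is clearly folded past straight; about 2.3 when the lid is shut.
- lid (a joint): Lid hinge (rad): 0 = propped open at 80 degrees as found, grows as it closes; 1.396 = parallel to the rim; on the buffer it comes to rest between 1.32 and 1.385.
- lid_edge (a point): Middle of the lid's free edge, on its outer face (the top face when shut).
- white_jar: Bystander: small white screw-top jar with a red cap, 47 mm wide, 76 high, at the back of the table; origin at its underside.
- blue_jar: Bystander: blue-grey screw-top jar with a white cap, 51 mm wide, 61 high, at the back of the table; origin at its underside.
- red_pliers: Bystander: pliers with red grips, 187 mm long, lying at the right; origin at its underside.
- in_spool: Bystander: red thread spool, 34 mm wide, 48 high, standing in the chest; origin at its underside.
- in_tape: Bystander: yellow tape measure, 74 mm long, lying in the chest; origin at its underside.

How it is judged:
By the outcome, as a careful person would: the job done as asked, in the order asked, and still so for the second after the job is handed in, with the robot touching nothing.
It also fails if it takes over 72 s, if anything falls off the work surface, if the arm or the gripper's body presses on something with over 40 N, if the wrist force passes 120 N, or if a joint passes its speed limit or range.

## Working session

There is one attempt and no reset: what is moved stays moved. The work goes in short steps, Python scripts to look and compute and a tool call to move; the robot and the scene stay as the last step left them, time stands still between calls to the robot, and variables do not carry over. Pictures are saved under pics/ and viewed, at most 10 in all, crops included, and the job is handed in when it is done.

Besides the shell and the picture viewer there is one more tool, called after "Call:" by a JSON object that holds its "op" and its "data", one argument or row to a line. carry_out: Moves the arm, as the interface text tells. Its arguments: {"type":"object","properties":{"rows":{"type":"array"}},"required":["rows"]}

```bash
mkdir -p pics; ls; cat > h.py <<'E'
import numpy as np, cv2
from bench import arm
from scipy.spatial.transform import Rotation as R
def snap(n,f):
    im,d=arm.get_image(n); cv2.imwrite(f'pics/{f}.png',im[:,:,::-1]); np.savez(f'pics/{f}.npz',im=im,d=d); return im,d
def world(n,d,pts):
    c=arm.calibration(n); K=np.array(c['mtx'],float); k=c['k1']; T=np.array(c['cam_to_world']); out=[]
    p=cv2.undistortPoints(np.array(pts,float).reshape(-1,1,2),K,np.array([k,0,0,0.])).reshape(-1,2)
    for (u,v),(x,y) in zip(pts,p):
        w=d[int(v)-1:int(v)+2,int(u)-1:int(u)+2]; w=w[w>0]; z=np.median(w) if len(w) else np.nan
        out.append((T@[x*z,-y*z,-z,1])[:3])
    return np.array(out)
E
python3 - <<'E'
from h import *
for n in('side','top'):
    snap(n,n+'0'); c=arm.calibration(n); print(n,np.round(c['cam_to_world'],3).tolist(),c['k1'],c['mtx'])
print(arm.read_state())
E
```

```text
pics
side [[-1.0, -0.021, 0.024, 642.789], [0.03, -0.442, 0.896, 745.371], [-0.008, 0.897, 0.443, 643.672], [0.0, 0.0, 0.0, 1.0]] -0.004808158588626288 [[366.26622094   0.         316.5412603 ]
 [  0.         366.26622094 199.16203525]
 [  0.           0.           1.        ]]
top [[-0.012, 0.999, -0.039, 571.93], [-1.0, -0.012, 0.001, -135.182], [0.001, 0.039, 0.999, 1301.442], [0.0, 0.0, 0.0, 1.0]] -0.03991098003062604 [[409.91386294   0.         318.37939328]
 [  0.         409.91386294 197.8958642 ]
 [  0.           0.           1.        ]]
{'clock': 0.1, 'joints': array([-9.53408839e-01,  3.85463933e-01,  6.76364096e-03, -4.05361317e-04,
       -1.19400907e+00, -2.58599328e-01]), 'joint_vel': array([-0.00124261, -0.00093801,  0.00458985,  0.00206044,  0.00202348,
       -0.00047525]), 'joint_efforts': array([ 3.90608202e-04, -3.93320274e+01,  1.88929099e+01,  4.19789538e+00,
       -2.59635432e-03,  1.06536748e-05]), 'position': array([ 219.42601551, -585.01929184,  403.74499043]), 'ee_rot': array([-1.78359771e-01,  9.83964858e-01,  9.46128169e-04, -2.35073197e-04]), 'contact_force': array([-0.26707179,  0.0942753 ,  0.02065328]), 'wrist_torque': array([-0.00166812,  0.00894411, -0.06458588]), 'grasp_force': 0.0, 'gripper_width': 85.39348488141385}
```

View pics/side0.png

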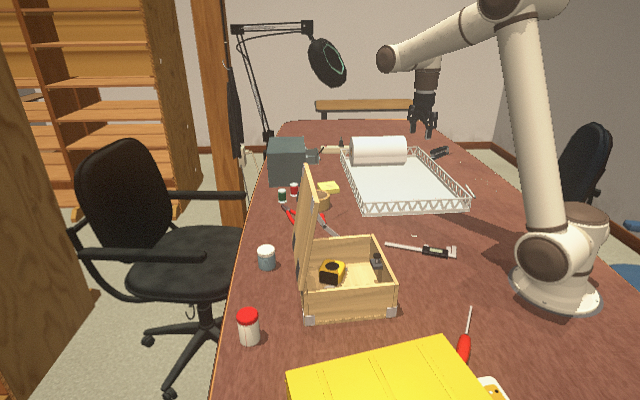

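View pics/top0.png

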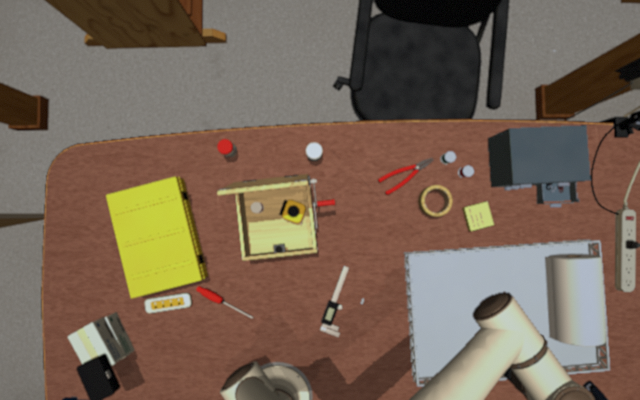

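The overview shows the chest near (277,222) in the top view, with the lid up at its back and the red knob at (327,203). The front rim corners are near (243,260) and (316,254). I'll take a closer look.

```bash
python3 - <<'E'
import cv2
i=cv2.imread('pics/top0.png')[160:280,200:360]; cv2.imwrite('pics/c1.png',cv2.resize(i,None,fx=5,fy=5,interpolation=cv2.INTER_CUBIC))
E
```

```text
(no output)
```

View pics/c1.png

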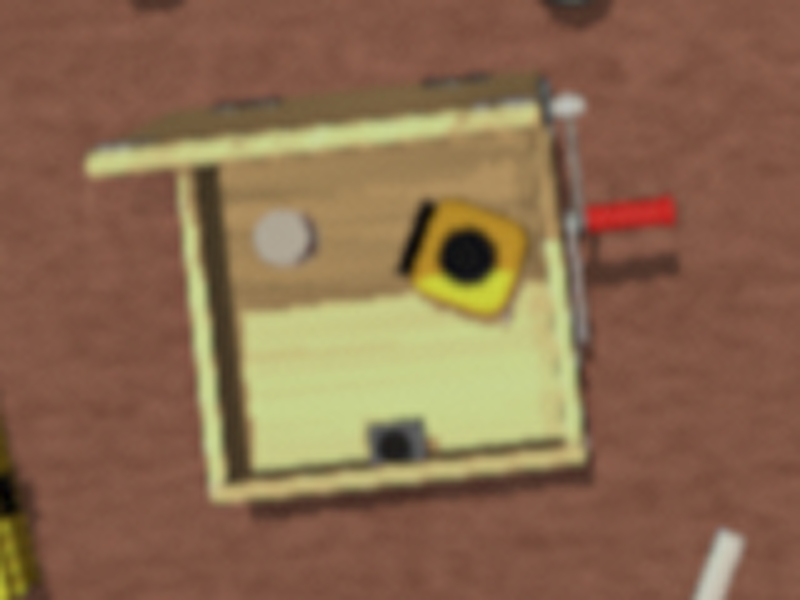

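The crop shows the front rim corners at full-image (242.4,260) and (316.6,252.4), the buffer at (279.4,248.6), and the knob from (317.4,203.6) to (335.2,202.4).

```bash
cat >> h.py <<'E'
def plane(n,pts,zs):
    c=arm.calibration(n); K=np.array(c['mtx'],float); T=np.array(c['cam_to_world'])
    p=cv2.undistortPoints(np.array(pts,float).reshape(-1,1,2),K,np.array([c['k1'],0,0,0.])).reshape(-1,2); o=[]
    for (x,y),z in zip(p,zs):
        r=T[:3,:3]@[x,-y,-1]; o.append(T[:3,3]+r*(z-T[2,3])/r[2])
    return np.array(o)
E
python3 - <<'E'
from h import *
d=np.load('pics/top0.npz')['d']
px=[(242.4,260),(316.6,252.4),(279.4,248.6),(317.4,203.3),(335.2,202.4),(218,192.5),(307.8,182.6)]
W=plane('top',px,[100,100,109,131,131,322,322]); print(W.round(1))
print(world('top',d,[(245,258),(315,251),(279.4,248.6),(320,203),(330,202.6),(225,191.5),(300,183)]).round(1))
# fit chest pose
M=np.array([[-110,110],[-110,-110],[-88,0],[30,-126],[30,-178]]);
a=M-M.mean(0);b=W[:5,:2]-W[:5,:2].mean(0)
U,S,V=np.linalg.svd(a.T@b);Rm=V.T@np.diag([1,np.linalg.det(V.T@U.T)])@U.T
t=W[:5,:2].mean(0)-Rm@M.mean(0); print('origin',t,'yaw',np.arctan2(Rm[1,0],Rm[0,0]),'res',(W[:5,:2]-M@Rm.T-t).round(1).tolist())
for n,p in dict(knob=(30,-154),pivot=(-35,-117),edgeprop=(110-225*.174,0),buf=(-88,0)).items(): print(n,(Rm@p+t).round(1))
E
```

```text
[[ 440.3   87.4  100. ]
 [ 460.1 -129.7  100. ]
 [ 473.2  -22.   109. ]
 [ 602.7 -133.8  131. ]
 [ 604.6 -184.7  131. ]
 [ 626.3  104.   322. ]
 [ 647.5 -111.6  322. ]]
[[ 446.2   79.5  101.4]
 [ 464.1 -125.1   99.1]
 [ 473.2  -22.1  110.1]
 [ 603.2 -141.2  139.9]
 [ 604.  -169.6  139. ]
 [ 628.4   86.4  325.2]
 [ 646.6  -93.   323.7]]
origin [559.92666943 -11.42648371] yaw 0.09280419681061067 res [[0.1, -0.6], [-0.5, 1.4], [0.8, -2.4], [1.2, 0.3], [-1.7, 1.2]]
knob [ 604.1 -162. ]
pivot [ 535.9 -131.2]
edgeprop [630.5  -4.9]
buf [472.3 -19.6]
```

```bash
cat >> h.py <<'E'
import json,os
yaw=0.0928; O=np.array([559.9,-11.4,0]); C=R.from_euler('z',yaw)
def ori(tilt=0,pitch=0): # tilt: fingers lean to chest +y ; pitch: fingers lean to chest -x (deg)
    t=np.radians(tilt); M=np.array([[-1,0,0],[0,np.cos(t),np.sin(t)],[0,np.sin(t),-np.cos(t)]]).T
    return C*R.from_euler('y',pitch,degrees=True)*R.from_matrix(M)
def cmd():
    if os.path.exists('cmd.json'):
        j=json.load(open('cmd.json')); return np.array(j[0]),R.from_quat(j[1])
    return np.array([219.484,-585.172,404.712]),R.from_quat(np.array([-.17836,.98397,0,0])/np.linalg.norm([-.17836,.98397]))
def rows(tips,o,save=True):
    p0,r0=cmd()
    for tip in tips:
        P=O+C.apply(tip)-173*o.as_matrix()[:,2]
        s=np.round(r0.inv().apply(P-p0)/200,3); w=np.round((r0.inv()*o).as_rotvec()/np.pi,4)
        print([*s.tolist(),*w.tolist(),-1])
    P=p0+r0.apply(s*200); q=r0*R.from_rotvec(w*np.pi)
    print('tcp',P.round(1))
    if save: json.dump([P.tolist(),q.as_quat().tolist()],open('cmd.json','w'))
def st():
    s=arm.read_state(); r=R.from_quat(s['ee_rot']); tip=np.array(s['position'])+173*r.as_matrix()[:,2]
    print('t',round(s['clock'],2),'tip chest',C.inv().apply(tip-O).round(1),'F chest',C.inv().apply(s['contact_force']).round(2),'w',round(s['gripper_width'],1))
E
python3 -c "
from h import *
rows([(61,-230,230)],ori(25))"
```

```text
[-2.497, 0.546, 0.09, -0.1381, -0.0185, 0.0833, -1]
tcp [ 648.8 -307.6  386.7]
```

Call:
{"op": "carry_out", "data": {
  "rows": [
    [-1,0.22,0.04,-0.1381,-0.0185,0.0833,-1],
    [-1,0.22,0.04,-0.1381,-0.0185,0.0833,-1],
    [-1,0.22,0.04,-0.1381,-0.0185,0.0833,-1],
    [-1,0.22,0.04,-0.1381,-0.0185,0.0833,-1],
    [-1,0.22,0.04,-0.1381,-0.0185,0.0833,-1],
    [-1,0.22,0.04,-0.1381,-0.0185,0.0833,-1]
  ]
}}

```text
clock: 0.85
position: [390.3, -474.2, 396.7]
ee_rot: [-0.045, 0.975, 0.216, -0.01]
contact_force: [-0.6, -0.8, -0.9]
gripper_width: 0.0
grasp_force: 0.0
```

```bash
cat >> h.py <<'E'
def did(r):
    p0,r0=cmd(); P=p0+r0.apply(np.array(r[:3])*200); q=r0*R.from_rotvec(np.array(r[3:6])*np.pi)
    json.dump([P.tolist(),q.as_quat().tolist()],open('cmd.json','w'))
E
python3 -c "
from h import *
did([-1,0.22,0.04,-0.1381,-0.0185,0.0833])
print(cmd()[0]);st();print(arm.read_state()['position'])
rows([(61,-230,230)],ori(25))"
```

```text
[ 843.91858192 -246.05045905  398.07890392]
t 0.85 tip chest [-211.8 -372.   239.9] F chest [-0.7  -0.76 -0.89] w 0.0
[ 390.33094186 -474.18027542  396.67049371]
[0.907, -0.413, -0.237, 0.1381, 0.0185, -0.0833, -1]
tcp [ 648.8 -307.5  386.8]
```

```bash
rm cmd.json; python3 -c "
from h import *
did([-1,0.22,0.04,-0.1381,-0.0185,0.0833])
print(cmd()[0])
rows([(-20,-280,230)],ori(25))
rows([(61,-230,230)],ori(25))
rows([(61,-151,117)],ori(25))"
```

```text
[ 391.31526649 -473.77174929  396.712     ]
[-0.953, 0.394, 0.239, 0.0, 0.0, -0.0, -1]
tcp [ 572.6 -364.9  386.7]
[-0.405, 0.227, 0.106, 0.0, 0.0, -0.0, -1]
tcp [ 648.6 -307.5  386.7]
[-0.0, 0.119, 0.679, 0.0, 0.0, -0.0, -1]
tcp [ 641.3 -228.9  273.7]
```

Call:
{"op": "carry_out", "data": {
  "rows": [
    [-0.953,0.394,0.239,0,0,0,-1],
    [-0.953,0.394,0.239,0,0,0,-1],
    [-0.953,0.394,0.239,0,0,0,-1],
    [-0.953,0.394,0.239,0,0,0,-1],
    [-0.953,0.394,0.239,0,0,0,-1]
  ]
}}

```text
clock: 1.48
position: [572.8, -364.8, 386.2]
ee_rot: [-0.046, 0.975, 0.216, -0.011]
contact_force: [-0.3, -0.0, -0.0]
gripper_width: -0.2
grasp_force: 0.0
```

Call:
{"op": "carry_out", "data": {
  "rows": [
    [-0.405,0.227,0.106,0,0,0,-1],
    [-0.405,0.227,0.106,0,0,0,-1],
    [-0.405,0.227,0.106,0,0,0,-1],
    [-0.405,0.227,0.106,0,0,0,-1]
  ]
}}

```text
clock: 1.98
position: [647.1, -309.2, 387.1]
ee_rot: [-0.044, 0.975, 0.216, -0.01]
contact_force: [-1.8, 0.4, -0.5]
gripper_width: -0.1
grasp_force: 0.0
```

Call:
{"op": "carry_out", "data": {
  "rows": [
    [0,0.03,0.17,0,0,0,-1],
    [0,0.06,0.34,0,0,0,-1],
    [0,0.09,0.51,0,0,0,-1],
    [0,0.119,0.679,0,0,0,-1],
    [0,0.119,0.679,0,0,0,-1],
    [0,0.119,0.679,0,0,0,-1]
  ]
}}

```text
clock: 2.72
position: [641.1, -230.6, 275.4]
ee_rot: [-0.045, 0.975, 0.215, -0.009]
contact_force: [0.1, 0.1, -0.2]
gripper_width: -0.0
grasp_force: 0.0
```

```bash
python3 - <<'E'
from h import *
st(); snap('top','t1'); snap('side','s1')
a=cv2.imread('pics/t1.png')[140:280,200:400]; b=cv2.imread('pics/s1.png')[140:340,220:480]
cv2.imwrite('pics/c2.png',np.hstack([cv2.resize(a,(430,301)),cv2.resize(b,(370,301))]))
E
```

```text
t 2.73 tip chest [  61.  -153.   118.5] F chest [ 0.09  0.06 -0.16] w -0.0
```

View pics/c2.png

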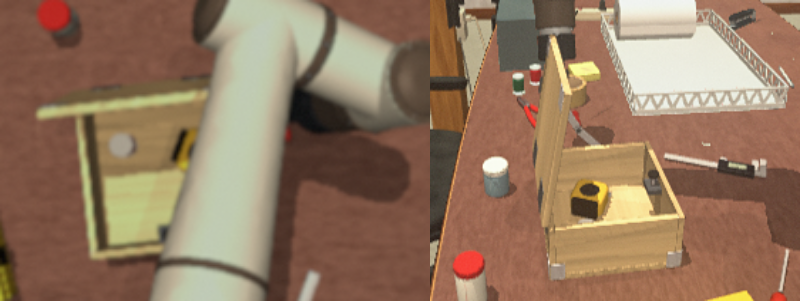

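The arm hides most of the knob; a bit of red is still visible beside the gripper, and the lid is untouched. I'll push along the circle and follow the force.

```bash
python3 - <<'E'
from h import *
def kn(s): a=np.arctan2(66,65)+s; return (-35+92.5*np.cos(a)+18,-151,65+92.5*np.sin(a)-14)
print(np.round([kn(s) for s in (0,.13,.3,.6)],1))
rows([(54,-151,117),kn(0),kn(.04),kn(.08)],ori(25))
E
```

```text
[[  47.9 -151.   116.9]
 [  38.8 -151.   124.8]
 [  25.5 -151.   133.1]
 [  -0.6 -151.   142. ]]
[0.035, 0.0, -0.0, 0.0, 0.0, -0.0, -1]
[0.065, -0.0, -0.0, 0.0, 0.0, -0.0, -1]
[0.079, 0.005, -0.012, 0.0, 0.0, -0.0, -1]
[0.092, 0.01, -0.023, 0.0, 0.0, -0.0, -1]
tcp [ 623.  -230.7  278.7]
```

Call:
{"op": "carry_out", "data": {
  "rows": [
    [0.035,0,0,0,0,0,-1],
    [0.05,0,0,0,0,0,-1],
    [0.065,0,0,0,0,0,-1],
    [0.079,0.005,-0.012,0,0,0,-1],
    [0.092,0.01,-0.023,0,0,0,-1],
    [0.092,0.01,-0.023,0,0,0,-1],
    [0.092,0.01,-0.023,0,0,0,-1]
  ]
}}

```text
clock: 3.7
position: [624.8, -230.5, 279.6]
ee_rot: [-0.045, 0.975, 0.215, -0.006]
contact_force: [6.1, 0.1, 0.1]
gripper_width: -0.3
grasp_force: 3.2
```

```bash
python3 - <<'E'
from h import *
st()
def kn(s): a=np.arctan2(66,65)+s; return (-35+92.5*np.cos(a)+18,-151,65+92.5*np.sin(a)-14)
rows([kn(s) for s in (.16,.24,.32,.40,.48,.56,.62)],ori(25))
E
```

```text
t 3.7 tip chest [  45.5 -151.4  122.7] F chest [ 6.13 -0.52  0.09] w -0.3
[0.03, 0.01, -0.02, 0.0, 0.0, -0.0, -1]
[0.061, 0.019, -0.038, 0.0, 0.0, -0.0, -1]
[0.093, 0.026, -0.054, 0.0, 0.0, -0.0, -1]
[0.127, 0.032, -0.068, 0.0, 0.0, -0.0, -1]
[0.162, 0.037, -0.079, 0.0, 0.0, -0.0, -1]
[0.198, 0.041, -0.088, 0.0, 0.0, -0.0, -1]
[0.225, 0.044, -0.092, 0.0, 0.0, -0.0, -1]
tcp [ 578.2 -234.7  299.1]
```

Call:
{"op": "carry_out", "data": {
  "rows": [
    [0.03,0.01,-0.02,0,0,0,-1],
    [0.061,0.019,-0.038,0,0,0,-1],
    [0.093,0.026,-0.054,0,0,0,-1],
    [0.127,0.032,-0.068,0,0,0,-1],
    [0.162,0.037,-0.079,0,0,0,-1],
    [0.198,0.041,-0.088,0,0,0,-1],
    [0.225,0.044,-0.092,0,0,0,-1],
    [0.225,0.044,-0.092,0,0,0,-1],
    [0.225,0.044,-0.092,0,0,0,-1]
  ]
}}

```text
clock: 4.82
position: [580.3, -234.7, 301.6]
ee_rot: [-0.046, 0.976, 0.215, -0.005]
contact_force: [6.5, 0.1, 3.0]
gripper_width: -0.2
grasp_force: 3.5
```

```bash
python3 - <<'E'
from h import *
st()
p,r=cmd(); tip=C.inv().apply(p+173*r.as_matrix()[:,2]-O); print(tip)
rows([tip+[10,0,0]],ori(25))
rows([tip+[10,-82,170]],ori(25))
E
```

```text
t 4.83 tip chest [   1.3 -151.7  144.5] F chest [ 6.5  -0.5   2.99] w -0.2
[  -2.44899797 -150.8868107   142.31992966]
[-0.05, 0.0, 0.0, 0.0, 0.0, -0.0, -1]
tcp [ 588.2 -233.8  299.1]
[-0.0, -0.012, -0.944, 0.0, 0.0, -0.0, -1]
tcp [ 595.7 -315.4  469.2]
```

Call:
{"op": "carry_out", "data": {
  "rows": [
    [-0.025,0,0,0,0,0,-1],
    [-0.05,0,0,0,0,0,-1],
    [-0.05,0,0,0,0,0,-1]
  ]
}}

```text
clock: 5.2
position: [588.1, -233.6, 298.4]
ee_rot: [-0.045, 0.975, 0.217, -0.011]
contact_force: [-0.5, -0.8, 0.3]
gripper_width: -0.1
grasp_force: 0.0
```

Call:
{"op": "carry_out", "data": {
  "rows": [
    [0,-0.003,-0.2,0,0,0,-1],
    [0,-0.006,-0.45,0,0,0,-1],
    [0,-0.009,-0.7,0,0,0,-1],
    [0,-0.012,-0.944,0,0,0,-1],
    [0,-0.012,-0.944,0,0,0,-1],
    [0,-0.012,-0.944,0,0,0,-1]
  ]
}}

```text
clock: 5.95
position: [595.4, -315.2, 468.0]
ee_rot: [-0.045, 0.975, 0.217, -0.011]
contact_force: [0.5, -1.0, -1.2]
gripper_width: 0.0
grasp_force: 0.0
```

```bash
python3 - <<'E'
from h import *
st(); snap('top','t2'); snap('side','s2')
a=cv2.imread('pics/t2.png')[140:280,200:400]; b=cv2.imread('pics/s2.png')[140:340,220:480]
cv2.imwrite('pics/c3.png',np.hstack([cv2.resize(a,(430,301)),cv2.resize(b,(370,301))]))
E
```

```text
t 5.95 tip chest [   7.  -232.4  311.4] F chest [ 0.38 -1.09 -1.18] w 0.0
```

View pics/c3.png

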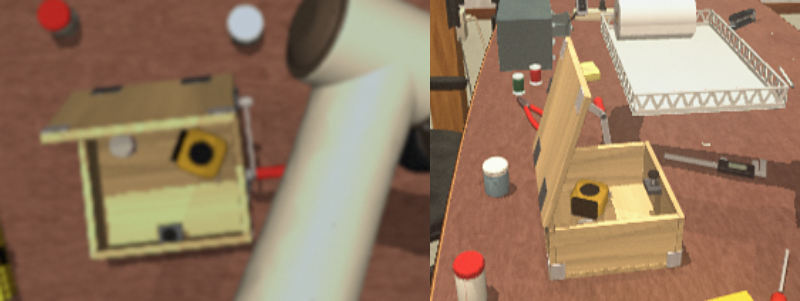

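The knob moved about 48 mm forward, to about (325,220), so the knee is folded past straight. The lid has come forward slightly with it. Next I measure the lid angle and plan the approach from behind.

```bash
python3 - <<'E'
from h import *
d=np.load('pics/t2.npz')['d']
W=world('top',d,[(231,201.5),(260,197.5),(290,194),(322,220.3),(328,220)]); print(C.inv().apply(W-O).round(1))
def tip(th,r=209,g=0):
    t=np.radians(th); return (110-r*np.cos(t)+(12+g)*np.sin(t)+11,0,100+r*np.sin(t)+(12+g)*np.cos(t))
for th in (80,75,70,65): print(th,np.round(tip(th),1), 'edge inner',110-225*np.cos(np.radians(th)),100+225*np.sin(np.radians(th)))
rows([(60,-232,380)],ori(0))
rows([(170,-30,360)],ori(0))
E
```

```text
[[  52.4   80.7  317.2]
 [  54.7   10.4  315.9]
 [  55.5  -62.4  317.1]
 [ -17.8 -133.5  163.9]
 [ -18.7 -150.2  163.5]]
80 [ 96.5   0.  307.9] edge inner 70.92916002494066 321.5817444277468
75 [ 78.5   0.  305. ] edge inner 51.765714851932835 317.33331091504033
70 [ 60.8   0.  300.5] edge inner 33.045467751724516 311.43083967682935
65 [ 43.5   0.  294.5] edge inner 14.910891108342625 303.91925208324625
[-0.262, 0.513, -0.223, 0.1389, 0.0, -0.0, -1]
tcp [ 641.  -236.7  553. ]
[-0.55, 1.009, 0.1, 0.0, 0.0, -0.0, -1]
tcp [731.9 -25.6 533. ]
```

Call:
{"op": "carry_out", "data": {
  "rows": [
    [-0.262,0.513,-0.223,0.1389,0,0,-1],
    [-0.262,0.513,-0.223,0.1389,0,0,-1],
    [-0.262,0.513,-0.223,0.1389,0,0,-1],
    [-0.262,0.513,-0.223,0.1389,0,0,-1],
    [-0.262,0.513,-0.223,0.1389,0,0,-1]
  ]
}}

```text
clock: 6.68
position: [641.1, -236.9, 551.5]
ee_rot: [-0.046, 0.999, 0.001, -0.001]
contact_force: [0.2, -0.9, -1.0]
gripper_width: -0.3
grasp_force: 0.0
```

Call:
{"op": "carry_out", "data": {
  "rows": [
    [-0.55,1.0,0.1,0,0,0,-1],
    [-0.55,1.0,0.1,0,0,0,-1],
    [-0.55,1.0,0.1,0,0,0,-1],
    [-0.55,1.0,0.1,0,0,0,-1],
    [-0.55,1.0,0.1,0,0,0,-1],
    [-0.55,1.0,0.1,0,0,0,-1]
  ]
}}

```text
clock: 7.42
position: [732.1, -28.4, 532.3]
ee_rot: [-0.046, 0.999, 0.0, -0.001]
contact_force: [0.2, 0.4, 0.2]
gripper_width: 0.2
grasp_force: 0.0
```

```bash
python3 - <<'E'
from h import *
did([0,-.009,0,0,0,0]); st()
cat='''
def tip(th,r=209,g=0):
    t=np.radians(th); return (110-r*np.cos(t)+(12+g)*np.sin(t)+11,0,100+r*np.sin(t)+(12+g)*np.cos(t))
'''
open('h.py','a').write(cat); exec(cat)
rows([(150,0,310),tip(80),tip(75),tip(74)],ori(0))
E
```

```text
t 7.42 tip chest [169.7 -32.9 359.3] F chest [0.21 0.41 0.21] w 0.2
[0.1, 0.159, 0.25, 0.0, 0.0, -0.0, -1]
[0.367, 0.159, 0.261, 0.0, 0.0, -0.0, -1]
[0.457, 0.159, 0.275, 0.0, 0.0, -0.0, -1]
[0.475, 0.159, 0.279, 0.0, 0.0, -0.0, -1]
tcp [634.5  -4.5 477.2]
```

Call:
{"op": "carry_out", "data": {
  "rows": [
    [0.1,0.159,0.25,0,0,0,-1],
    [0.1,0.159,0.25,0,0,0,-1],
    [0.25,0.159,0.258,0,0,0,-1],
    [0.36,0.159,0.261,0,0,0,-1],
    [0.4,0.159,0.266,0,0,0,-1],
    [0.43,0.159,0.271,0,0,0,-1],
    [0.457,0.159,0.275,0,0,0,-1],
    [0.475,0.159,0.279,0,0,0,-1],
    [0.475,0.159,0.279,0,0,0,-1]
  ]
}}

```text
clock: 8.55
position: [634.5, -4.4, 477.0]
ee_rot: [-0.046, 0.999, -0.0, -0.0]
contact_force: [0.0, -0.3, -0.1]
gripper_width: 0.1
grasp_force: 0.0
```

```bash
python3 - <<'E'
from h import *
st()
rows([tip(a) for a in (73,72,71,70,69,68,67,66)],ori(0))
E
```

```text
t 8.55 tip chest [7.49e+01 1.00e-01 3.04e+02] F chest [ 0.01 -0.28 -0.13] w 0.1
[0.018, 0.0, 0.004, 0.0, 0.0, -0.0, -1]
[0.036, 0.0, 0.009, 0.0, 0.0, -0.0, -1]
[0.053, 0.0, 0.013, 0.0, 0.0, -0.0, -1]
[0.071, 0.0, 0.019, 0.0, 0.0, -0.0, -1]
[0.088, 0.0, 0.024, 0.0, 0.0, -0.0, -1]
[0.106, 0.0, 0.03, 0.0, 0.0, -0.0, -1]
[0.123, 0.0, 0.036, 0.0, 0.0, -0.0, -1]
[0.14, 0.0, 0.042, 0.0, 0.0, -0.0, -1]
tcp [606.6  -7.1 468.8]
```

Call:
{"op": "carry_out", "data": {
  "rows": [
    [0.018,0,0.004,0,0,0,-1],
    [0.036,0,0.009,0,0,0,-1],
    [0.053,0,0.013,0,0,0,-1],
    [0.071,0,0.019,0,0,0,-1],
    [0.088,0,0.024,0,0,0,-1],
    [0.106,0,0.03,0,0,0,-1],
    [0.123,0,0.036,0,0,0,-1],
    [0.14,0,0.042,0,0,0,-1]
  ]
}}

```text
clock: 9.55
position: [607.7, -6.9, 469.5]
ee_rot: [-0.047, 0.999, 0.0, 0.003]
contact_force: [5.2, -1.2, -1.1]
gripper_width: 0.0
grasp_force: 2.5
```

```bash
python3 - <<'E'
from h import *
st()
rows([tip(a) for a in np.arange(64,41,-2)],ori(0))
rows([tip(a) for a in np.arange(40,17,-2)],ori(0))
E
```

```text
t 9.55 tip chest [ 49.1   0.  296.5] F chest [ 5.1  -1.63 -1.11] w 0.0
[0.034, 0.0, 0.013, 0.0, 0.0, -0.0, -1]
[0.067, 0.0, 0.028, 0.0, 0.0, -0.0, -1]
[0.1, 0.0, 0.044, 0.0, 0.0, -0.0, -1]
[0.133, 0.0, 0.061, 0.0, 0.0, -0.0, -1]
[0.164, 0.0, 0.079, 0.0, 0.0, -0.0, -1]
[0.195, 0.0, 0.098, 0.0, 0.0, -0.0, -1]
[0.226, 0.0, 0.119, 0.0, 0.0, -0.0, -1]
[0.255, 0.0, 0.14, 0.0, 0.0, -0.0, -1]
[0.284, 0.0, 0.162, 0.0, 0.0, -0.0, -1]
[0.312, 0.0, 0.186, 0.0, 0.0, -0.0, -1]
[0.34, 0.0, 0.21, 0.0, 0.0, -0.0, -1]
[0.366, 0.0, 0.235, 0.0, 0.0, -0.0, -1]
tcp [533.8 -13.9 421.8]
[0.026, 0.0, 0.026, 0.0, 0.0, -0.0, -1]
[0.05, 0.0, 0.053, 0.0, 0.0, -0.0, -1]
[0.074, 0.0, 0.081, 0.0, 0.0, -0.0, -1]
[0.097, 0.0, 0.11, 0.0, 0.0, -0.0, -1]
[0.118, 0.0, 0.139, 0.0, 0.0, -0.0, -1]
[0.139, 0.0, 0.17, 0.0, 0.0, -0.0, -1]
[0.158, 0.0, 0.2, 0.0, 0.0, -0.0, -1]
[0.177, 0.0, 0.232, 0.0, 0.0, -0.0, -1]
[0.194, 0.0, 0.264, 0.0, 0.0, -0.0, -1]
[0.21, 0.0, 0.297, 0.0, 0.0, -0.0, -1]
[0.225, 0.0, 0.33, 0.0, 0.0, -0.0, -1]
[0.239, 0.0, 0.364, 0.0, 0.0, -0.0, -1]
tcp [486.2 -18.3 349. ]
```

Call:
{"op": "carry_out", "data": {
  "rows": [
    [0.034,0,0.013,0,0,0,-1],
    [0.067,0,0.028,0,0,0,-1],
    [0.1,0,0.044,0,0,0,-1],
    [0.133,0,0.061,0,0,0,-1],
    [0.164,0,0.079,0,0,0,-1],
    [0.195,0,0.098,0,0,0,-1],
    [0.226,0,0.119,0,0,0,-1],
    [0.255,0,0.14,0,0,0,-1],
    [0.284,0,0.162,0,0,0,-1],
    [0.312,0,0.186,0,0,0,-1],
    [0.34,0,0.21,0,0,0,-1],
    [0.366,0,0.235,0,0,0,-1]
  ]
}}

```text
clock: 11.05
position: [533.1, -14.0, 421.5]
ee_rot: [-0.046, 0.999, -0.0, -0.0]
contact_force: [1.8, -1.7, 2.5]
gripper_width: -0.1
grasp_force: 1.3
```

```bash
python3 - <<'E'
from h import *
st(); snap('side','s3')
b=cv2.imread('pics/s3.png')[140:340,220:480]
cv2.imwrite('pics/c4.png',cv2.resize(b,(520,400)))
E
```

```text
t 11.05 tip chest [-2.710e+01 -1.000e-01  2.485e+02] F chest [ 1.66 -1.88  2.45] w -0.1
```

View pics/c4.png

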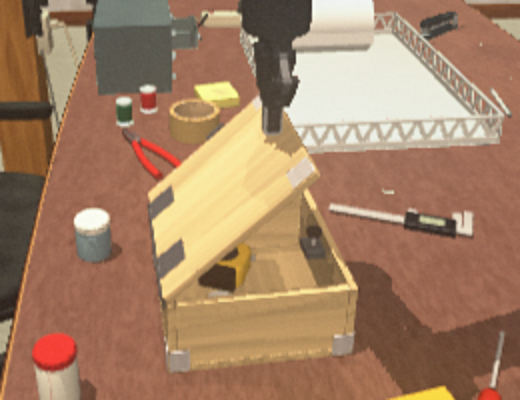

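The lid is at about 42°, with the fingertip at (270,130) on its outer face near the free edge. I'll carry on closing.

Call:
{"op": "carry_out", "data": {
  "rows": [
    [0.026,0,0.026,0,0,0,-1],
    [0.05,0,0.053,0,0,0,-1],
    [0.074,0,0.081,0,0,0,-1],
    [0.097,0,0.11,0,0,0,-1],
    [0.118,0,0.139,0,0,0,-1],
    [0.139,0,0.17,0,0,0,-1],
    [0.158,0,0.2,0,0,0,-1],
    [0.177,0,0.232,0,0,0,-1],
    [0.194,0,0.264,0,0,0,-1],
    [0.21,0,0.297,0,0,0,-1],
    [0.225,0,0.33,0,0,0,-1],
    [0.239,0,0.364,0,0,0,-1]
  ]
}}

```text
clock: 12.6
position: [485.9, -18.3, 348.4]
ee_rot: [-0.046, 0.999, 0.0, -0.0]
contact_force: [-1.0, -0.6, 0.9]
gripper_width: 0.3
grasp_force: 0.7
```

```bash
python3 - <<'E'
from h import *
st()
rows([tip(a) for a in np.arange(17,5.9,-1)],ori(0))
E
```

```text
t 12.6 tip chest [-74.4   0.  175.4] F chest [-1.04 -0.48  0.87] w 0.3
[0.007, 0.0, 0.017, 0.0, 0.0, -0.0, -1]
[0.013, 0.0, 0.034, 0.0, 0.0, -0.0, -1]
[0.019, 0.0, 0.052, 0.0, 0.0, -0.0, -1]
[0.024, 0.0, 0.069, 0.0, 0.0, -0.0, -1]
[0.029, 0.0, 0.086, 0.0, 0.0, -0.0, -1]
[0.034, 0.0, 0.104, 0.0, 0.0, -0.0, -1]
[0.039, 0.0, 0.122, 0.0, 0.0, -0.0, -1]
[0.043, 0.0, 0.139, 0.0, 0.0, -0.0, -1]
[0.048, 0.0, 0.157, 0.0, 0.0, -0.0, -1]
[0.051, 0.0, 0.175, 0.0, 0.0, -0.0, -1]
[0.055, 0.0, 0.193, 0.0, 0.0, -0.0, -1]
[0.058, 0.0, 0.211, 0.0, 0.0, -0.0, -1]
tcp [474.6 -19.4 306.8]
```

Call:
{"op": "carry_out", "data": {
  "rows": [
    [0.007,0,0.017,0,0,0,-1],
    [0.013,0,0.034,0,0,0,-1],
    [0.019,0,0.052,0,0,0,-1],
    [0.024,0,0.069,0,0,0,-1],
    [0.029,0,0.086,0,0,0,-1],
    [0.034,0,0.104,0,0,0,-1],
    [0.039,0,0.122,0,0,0,-1],
    [0.043,0,0.139,0,0,0,-1],
    [0.048,0,0.157,0,0,0,-1],
    [0.051,0,0.175,0,0,0,-1],
    [0.055,0,0.193,0,0,0,-1],
    [0.058,0,0.211,0,0,0,-1]
  ]
}}

```text
clock: 14.1
position: [474.5, -19.3, 306.6]
ee_rot: [-0.046, 0.999, 0.0, 0.0]
contact_force: [0.3, -0.6, 1.6]
gripper_width: 0.2
grasp_force: 0.4
```

```bash
python3 - <<'E'
from h import *
st(); print(tip(4.4)[2],tip(.6)[2])
E
```

```text
t 14.1 tip chest [-85.7   0.  133.6] F chest [ 0.21 -0.65  1.64] w 0.2
127.99890990522815 114.18794491268153
```

Call:
{"op": "carry_out", "data": {
  "rows": [
    [0.001,0,0.007,0,0,0,-1],
    [0.002,0,0.014,0,0,0,-1],
    [0.003,0,0.02,0,0,0,-1],
    [0.003,0,0.02,0,0,0,-1],
    [0.003,0,0.02,0,0,0,-1]
  ]
}}

```text
clock: 14.72
position: [473.9, -19.4, 302.8]
ee_rot: [-0.046, 0.999, 0.0, 0.0]
contact_force: [0.0, -0.1, -0.1]
gripper_width: -0.0
grasp_force: 0.0
```

Call:
{"op": "carry_out", "data": {
  "rows": [
    [0.001,0,0.007,0,0,0,-1],
    [0.002,0,0.014,0,0,0,-1],
    [0.003,0,0.02,0,0,0,-1],
    [0.003,0,0.02,0,0,0,-1],
    [0.003,0,0.02,0,0,0,-1]
  ]
}}

```text
clock: 15.35
position: [473.2, -19.5, 298.7]
ee_rot: [-0.046, 0.999, 0.0, -0.0]
contact_force: [-0.3, -0.8, -0.4]
gripper_width: -0.0
grasp_force: 0.0
```

Call:
{"op": "carry_out", "data": {
  "rows": [
    [0,0,0.007,0,0,0,-1],
    [0,0,0.014,0,0,0,-1],
    [0,0,0.02,0,0,0,-1],
    [0,0,0.02,0,0,0,-1],
    [0,0,0.02,0,0,0,-1]
  ]
}}

```text
clock: 15.98
position: [473.4, -19.4, 294.8]
ee_rot: [-0.046, 0.999, 0.0, 0.0]
contact_force: [0.6, -0.2, -0.2]
gripper_width: -0.3
grasp_force: 0.0
```

```bash
python3 - <<'E'
from h import *
st(); snap('side','s4'); im,d=snap('top','t4')
b=cv2.imread('pics/s4.png')[140:340,220:480]
cv2.imwrite('pics/c5.png',cv2.resize(b,(780,600)))
E
```

```text
t 15.97 tip chest [-86.8   0.  121.8] F chest [ 0.62 -0.27 -0.16] w -0.3
```

View pics/c5.png

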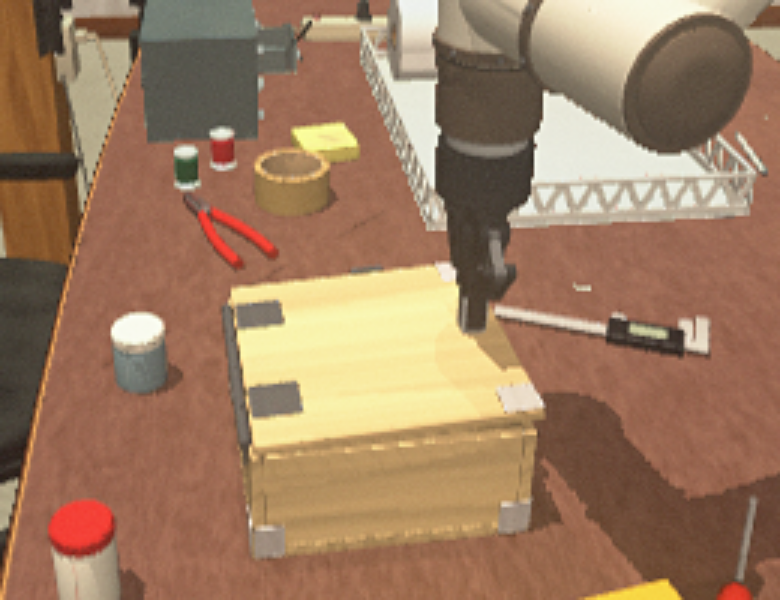

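The lid is all but down and rests on its own. The fingertip at (470,325) sits right at its face, so I'll feel downward in small steps.

Call:
{"op": "carry_out", "data": {
  "rows": [
    [0,0,0.005,0,0,0,-1],
    [0,0,0.01,0,0,0,-1],
    [0,0,0.015,0,0,0,-1],
    [0,0,0.015,0,0,0,-1]
  ]
}}

```text
clock: 16.58
position: [473.3, -19.4, 292.4]
ee_rot: [-0.047, 0.999, -0.0, 0.0]
contact_force: [-2.6, 0.8, 5.9]
gripper_width: -0.1
grasp_force: 2.8
```

Call:
{"op": "carry_out", "data": {
  "rows": [
    [0,0,0.005,0,0,0,-1],
    [0,0,0.01,0,0,0,-1],
    [0,0,0.01,0,0,0,-1]
  ]
}}

```text
clock: 16.95
position: [473.3, -19.4, 291.5]
ee_rot: [-0.047, 0.999, -0.0, 0.0]
contact_force: [-4.9, 1.0, 13.2]
gripper_width: -0.4
grasp_force: 6.6
```

Call:
{"op": "carry_out", "data": {
  "rows": [
    [0,0,0.003,0,0,0,-1],
    [0,0,0.003,0,0,0,-1]
  ]
}}

```text
clock: 17.2
position: [473.3, -19.4, 291.4]
ee_rot: [-0.047, 0.999, -0.0, 0.0]
contact_force: [-5.7, 2.3, 16.3]
gripper_width: -0.1
grasp_force: 8.0
```

Call:
{"op": "carry_out", "data": {
  "rows": [
    [0,0,0,0,0,0,-1],
    [0,0,0,0,0,0,-1],
    [0,0,0,0,0,0,-1],
    [0,0,0,0,0,0,-1]
  ]
}}

```text
clock: 17.7
position: [473.2, -19.4, 291.4]
ee_rot: [-0.047, 0.999, -0.0, 0.0]
contact_force: [-5.5, 1.7, 16.4]
gripper_width: 0.3
grasp_force: 8.0
```

Call:
{"op": "carry_out", "data": {
  "rows": [
    [0,0,0,0,0,0,-1],
    [0,0,0,0,0,0,-1],
    [0,0,0,0,0,0,-1],
    [0,0,0,0,0,0,-1],
    [0,0,0,0,0,0,-1],
    [0,0,0,0,0,0,-1]
  ]
}}

```text
clock: 18.45
position: [473.2, -19.4, 291.4]
ee_rot: [-0.047, 0.999, -0.0, 0.0]
contact_force: [-5.9, 2.2, 16.4]
gripper_width: 0.2
grasp_force: 8.0
```

Call:
{"op": "carry_out", "data": {
  "rows": [
    [0,0,-0.01,0,0,0,-1],
    [0,0,-0.02,0,0,0,-1],
    [0,0,-0.04,0,0,0,-1],
    [0,0,-0.15,0,0,0,-1],
    [0,0,-0.4,0,0,0,-1],
    [0,0,-0.8,0,0,0,-1],
    [0,0,-0.8,0,0,0,-1],
    [0,0,-0.8,0,0,0,-1]
  ]
}}

```text
clock: 19.45
position: [473.3, -19.5, 450.4]
ee_rot: [-0.046, 0.999, 0.001, 0.002]
contact_force: [-0.5, -0.1, -0.6]
gripper_width: -0.1
grasp_force: 0.0
```

```bash
python3 - <<'E'
from h import *
st(); snap('side','s5'); im,d=snap('top','t5')
px=[(240,250),(245,215),(225,205),(313,240),(305,210)]
print(C.inv().apply(world('top',d,px)-O).round(1))
b=cv2.imread('pics/s5.png')[140:340,220:480];a=cv2.imread('pics/t5.png')[120:280,180:400]
cv2.imwrite('pics/c6.png',np.hstack([cv2.resize(b,(390,300)),cv2.resize(a,(410,300))]))
E
```

```text
t 19.45 tip chest [-8.630e+01  2.000e-01  2.774e+02] F chest [-0.47 -0.03 -0.58] w -0.1
[[ -51.1   27.6  533.7]
 [  19.8   85.9  116.7]
 [  59.9  166.7    0.9]
 [ -72.1 -102.2  120.1]
 [  16.1  -88.2  116.5]]
```

View pics/c6.png

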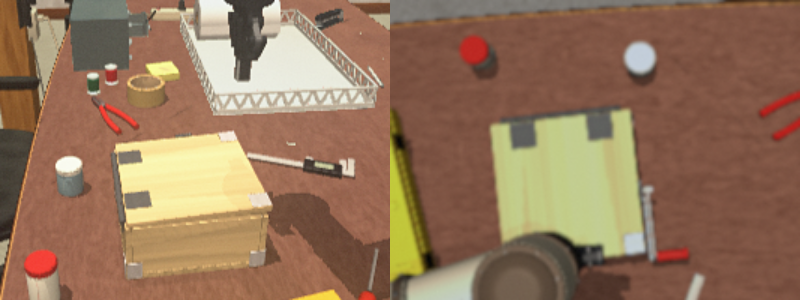

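The lid is shut on the buffer at a slope of about 2.5°, which puts the buffer top about 9 mm above the rim, close to the 10 mm first measured. The knob is folded forward near (670,255), nothing else has moved, and the arm is clear.

```bash
python3 -c "
from h import *
print(arm.job_done())"
```

```text
the job is handed in; nothing more can be done
None
```

The stay is folded past straight, and the lid is shut on the buffer after being pressed at about 16–17 N for just over a second; the arm is clear and the job is handed in.

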